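# Refit the runner-lock knob and hold it pressed

### The arm

A 6-joint arm with a two-finger parallel gripper is mounted at the origin on the work surface. World frame = base frame: x ahead of the robot, y to its left, z up, the work surface at z = 0. Lengths are in m, angles in rad, forces in N, time in s.
With the tool pointing down it reaches from about 0.3 to 0.875 m from the base axis. Payload 6.4 kg.
Tool frame: the origin (TCP) lies at the very end of the fingers, on their centre line; the grasp point (between the pads) lies 19 mm behind it; z points along the fingers, y is the line along which they close (so a half turn about z gives the same grasp; the last joint's range is limited). The gripper opens to 85 mm and grips with 20 to 120 N. Pads are 22 mm wide; open, the fingers measure 114 mm over their backs; the gripper's body (76 mm by 85 mm) begins 54 mm behind the grasp point. The pads swing forward as they close: fully open they stand 13 mm farther back than shut.
Start: joints at [1.023, 0.181, 1.607, -0, 1.354, -0.206], TCP at [0.193, 0.542, 0.231] pointing down, gripper open.
Joint ranges: [-2.99, 2.99], [-0.89, 2.07], [0.3, 2.58], [-1.14, 4.28], [0, 2.63], [-3.12, 3.12]. Speed limits (rad/s): [2.57, 2.57, 3.01, 3.14, 3.14, 3.14].

### API

Orientations are given as a unit quaternion [w, x, y, z].
In Python, from bench import ctrl gives the robot as it stands.
- The arm moves only by the tool jog_arm, never from a script. Its argument "series" is a list that holds one entry, the list of rows, each a list of 7 numbers: the shift along the tool's x, y, z in mm, then the turn, a rotation vector about the tool's x, y, z in rad, then the finger opening in mm, from 0 to 85.4. In form: [[[tx, ty, tz, rx, ry, rz, gripper], ...]]. A call has exactly 10 rows; each row shifts and turns the commanded pose from where the row before left it, along the tool's axes as they then stand; what a row does not reach is not made up. A row lasts 1/10 s, in which the tool goes at most 50 mm and 8.59 degrees, less where a joint would pass 70% of its speed; a pose out of reach is approached as far as the arm can. A call with a gripper value outside its range is refused whole. The fingers move at their own pace and stop on an object; the grip force is fixed at half the most. Time passes only in rows, so rows that do not move let the fingers close, or fill a call up. It gives the time, the measured TCP pose, the force, the opening and the grip force at its end, in the units of the state.
- ctrl.get_obs(): the state, without advancing time (a new reading comes with each control period).
- ctrl.camera(name): name is "side" or "top"; returns a dict with "frame" (420x560x3 uint8, blue, green, red), "z_map" (420x560 float32, m along the optical axis (not along the pixel's ray), 0 where there is no reading), "fx", "fy", "cx", "cy" (pixels), "k1" (the pictures are not rectified: a ray, as slopes to the right and down, at radius r is drawn at 1 + k1 r^2 times it, then the intrinsics apply), "xyz" and "rotation" of the camera in the world. Camera axes: x right, y down, z forward; pixel columns grow to the right and rows downward; lengths in m; the calibration is good to about 2 mm. A picture is of the moment at which its call begins.
- ctrl.hand_in(): hands the job in; it is judged then, once.
The state is a dict: "time_s": time; "q": joint angles; "dq": joint speeds; "joint_efforts": joint torques, N m; "eef_pos": TCP position; "eef_rot": TCP orientation; "wrist_force": force on the tool from outside, world axes, zero at the start; "torque": the same for the moment, N m; "opening": opening from 0.0 (shut) to 1.0 (fully open); "grasp_force": force on a finger pad.
Only numpy, scipy, OpenCV 4.12 (cv2) and the standard library are available. Lean on these libraries where they do the work, as an engineer would, in place of code of your own. Each camera call takes 0.05 s, during which the arm holds its last target. There are 200 camera calls.

### The job

The push knob of the pull-out's runner lock has come off and stands in the steel basket. Pick it up by its bar grip, turn it so that the flat in its bore matches the flat of the lock's upright D-shaft, push it on until you feel it seat, then press it with the sprung shaft down to the stop, and finish like that: still holding the knob in the gripper and keeping it pressed down. Leave the tubs, the ramekin and the brush where they are.

Things in the scene. Friction and masses are not known exactly. Their poses are not given: they have to be found in the camera images.
- knob: Loose black knob, 44 mm tall, standing bore down. Origin: centre of its underside. Round skirt 42 mm wide, 20 mm high; on it a bar grip 14 mm thick (y), 36 mm long (x), 20 to 44 mm up. A wedge-shaped nib extends the bar on +x only, to 29 mm from the axis. D-bore in the underside, 16 mm deep: radius 8 mm, flat 4.5 mm from the axis on the +x (nib) side, mouth chamfered 1.5 mm. 30 to 65 g.
- knob_nib (a point): Tip of the knob's pointer nib, 29 mm from the knob's axis along its +x and 24 mm above its underside.
- shaft_top (a point): Centre of the top end of the lock's upright steel D-shaft: radius 7 mm, flat 3.5 mm from the axis on its +x side, top chamfered 2 mm. z up; 70 mm above the work surface, 24 mm above the collar. It cannot turn. The knob goes on with its x along this x (nib over the collar's lug); seated (bore's ceiling on the shaft's end), its underside is 16 mm below this point, 8 mm above the collar.
- collar: Fixed round steel collar on the lock housing around the shaft, 40 mm in diameter, 6 mm high; origin: centre of its underside. A lug 8 mm wide reaches 38 mm out from the axis on its +x side, the side that the shaft's flat faces.
- lock: Fixed grey lock housing, 100 x 85 x 40 mm, on the work surface beside the basket, collar and shaft on the middle of its top; origin: centre of its underside.
- shaft (a joint): How far the shaft is pressed down, m: 0 = up, 0.006 = at its stop. A spring resists: about 3 N to start moving, about 9 N at the stop; it comes back up when let go. With the knob seated at the stop, the knob's underside stays 2 mm above the collar.
- basket: Fixed steel wire basket, 360 (x) x 440 (y) x 55 mm tall, its underside 15 mm above the work surface; origin: centre of its underside. Flat floor 6 mm above the origin, walls 4 mm thick.
- tub_a: Bystander: closed square white plastic tub with grey flip top, 84 x 84 x 55 mm, in the basket's +y end; origin: centre of its underside.
- tub_b: Bystander: a second tub like it, also in the basket's +y end.
- ramekin: Bystander: white ceramic ramekin, 84 mm across, 45 mm high, in the basket's +y end; origin: centre of its underside.
- brush: Bystander: grey kitchen brush, 170 mm long (along its own x), 42 mm wide, 20 mm high, lying along the basket's far (+x) wall; origin: centre of its underside.
There are look-alikes about, which are no part of the job. What is shaped like the knob but orange is not meant.

How it is judged:
By the outcome, as a careful person would: the job done as asked, in the order asked, and still so for the second after the job is handed in, while the arm keeps its last pose, push and grip.
It also fails if it takes over 38 s, if anything falls off the work surface, if the arm or the gripper's body presses on something with over 40 N, if the wrist force passes 120 N, or if a joint passes its speed limit or range.

## Working session

There is one attempt and no reset: what is moved stays moved. The work goes in short steps, Python scripts to look and compute and a tool call to move; the robot and the scene stay as the last step left them, time stands still between calls to the robot, and variables do not carry over. Pictures are saved under pics/ and viewed, at most 10 in all, crops included, and the job is handed in when it is done.

Besides the shell and the picture viewer there is one more tool, called by a JSON object that holds its "api" and its "payload". jog_arm: Moves the arm, as the interface text tells. Its arguments: {"type":"object","properties":{"series":{"type":"array"}},"required":["series"]}

```bash
mkdir -p pics; cat > h.py <<'E'
import numpy as np, cv2
from bench import ctrl
def grab(n,tag):
    c=ctrl.camera(n); cv2.imwrite(f'pics/{tag}.png',c['frame']); np.savez(f'pics/{tag}.npz',**c); return c
def rays(c,uv):
    uv=np.atleast_2d(uv).astype(float)
    d=np.stack([(uv[:,0]-c['cx'])/c['fx'],(uv[:,1]-c['cy'])/c['fy']],1); s=d.copy()
    for _ in range(20): s=d/(1+c['k1']*(s**2).sum(1,keepdims=True))
    return np.c_[s,np.ones(len(s))]
def cast(c,uv,z):
    r=rays(c,uv)@np.array(c['rotation']).T; o=np.array(c['xyz'])
    return o+r*((z-o[2])/r[:,2:])
def cloud(c):
    h,w=c['z_map'].shape; u,v=np.meshgrid(np.arange(w),np.arange(h))
    P=rays(c,np.c_[u.ravel(),v.ravel()])*c['z_map'].reshape(-1,1)
    P=P@np.array(c['rotation']).T+np.array(c['xyz']); P[c['z_map'].ravel()==0]=np.nan
    return P.reshape(h,w,3)
E
python3 - <<'E'
from h import *
for n in('top','side'):
    c=grab(n,n+'0'); print(n,c['xyz'],np.round(c['rotation'],3).tolist(),c['fx'],c['k1'])
print(ctrl.get_obs())
E
```

```text
top [0.3349824  0.04008798 1.16733299] [0.071, -0.695, 0.712, -0.072] 472.19739801257936 -0.13355855668491054
side [ 0.24171089 -0.67958285  0.67577001] [-0.433, 0.878, -0.179, 0.099] 446.06642489050046 -0.0902425614482542
{'time_s': 0.1, 'q': array([ 1.02274713e+00,  1.81459062e-01,  1.60788521e+00,  7.12008993e-06,
        1.35381916e+00, -2.06285121e-01]), 'dq': array([ 0.001396  , -0.00145911, -0.0028499 ,  0.00229571,  0.00061746,
        0.00011155]), 'joint_efforts': array([-2.08199722e-04, -4.45876873e+01, -3.52240598e+01, -2.72006509e-04,
        4.18898839e-03, -3.16539422e-05]), 'eef_pos': array([0.1924237 , 0.54132728, 0.23048959]), 'eef_rot': array([-2.92481439e-04,  1.70052312e-01,  9.85434724e-01, -7.28905837e-04]), 'wrist_force': array([ 0.62701578, -0.02588933, -0.59119048]), 'torque': array([ 0.04918254, -0.02741547,  0.00629374]), 'grasp_force': 0.0, 'opening': 0.9990987586878147}
```

View pics/top0.png

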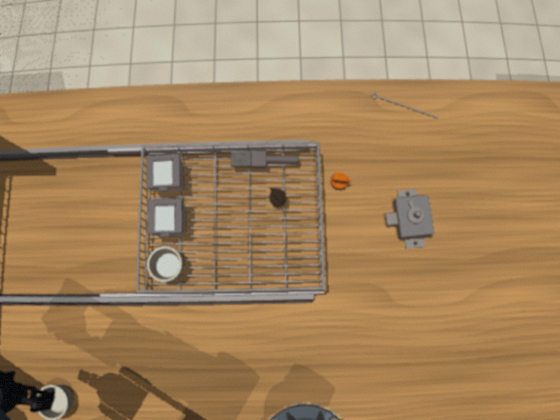

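View pics/side0.png

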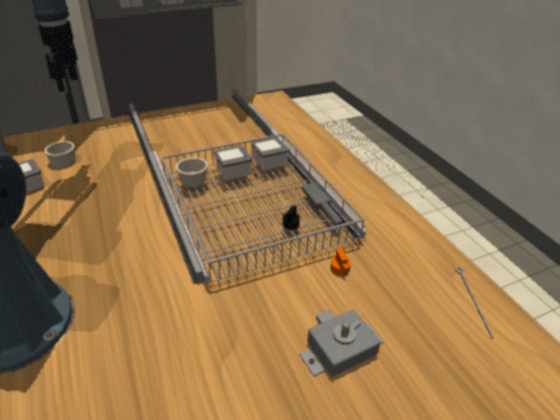

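In the top view the candidates are the black knob at (278,198) in the basket and the orange one at (340,181) on the table. In the side view they are at (291,217) and (342,261). The black one fits: right colour, and it stands in the basket. The lock is at (415,216) top and (345,335) side. I'll confirm with one enlarged mosaic.

```bash
python3 - <<'E'
from h import *
t=dict(np.load('pics/top0.npz'));s=dict(np.load('pics/side0.npz'))
def cr(c,u,v,w=32,h=24): return cv2.resize(c['frame'][v-h:v+h,u-w:u+w],(400,300),interpolation=cv2.INTER_CUBIC)
m=np.vstack([np.hstack([cr(t,278,198),cr(t,415,216)]),np.hstack([cr(s,291,217),cr(s,346,330)])])
cv2.imwrite('pics/m0.png',m)
for n,c,(u,v) in(('top',t,(278,198)),('side',s,(291,217))):
    g=c['frame'].max(2); P=cloud(c)
    m=np.zeros_like(g); m[v-22:v+22,u-22:u+22]=(g[v-22:v+22,u-22:u+22]<45)
    k,l,st,ce=cv2.connectedComponentsWithStats(m); i=1+st[1:,4].argmax(); print(n,st[i],ce[i])
    p=P[l==i]; print(np.round(np.nanpercentile(p,[2,50,98],axis=0),4).tolist())
    if n=='top':
        for r in range(180,214): print(r,' '.join('%3d%s'%(1000*P[r,q,2],'*' if l[r,q]==i else ' ') for q in range(262,294)))
P=cloud(t)
for r in range(204,230): print(r,' '.join('%3d'%(1000*P[r,q,2]) for q in range(394,436)))
E
```

```text
Traceback (most recent call last):
  File "h.py", line 16, in cloud
    P=P@np.array(c['rotation']).T+np.array(c['xyz']); P[c['z_map'].ravel()==0]=np.nan
      ~^~~~~~~~~~~~~~~~~~~~~~~~~~
ValueError: matmul: Input operand 1 has a mismatch in its core dimension 0, with gufunc signature (n?,k),(k,m?)->(n?,m?) (size 4 is different from 3)
```

View pics/m0.png

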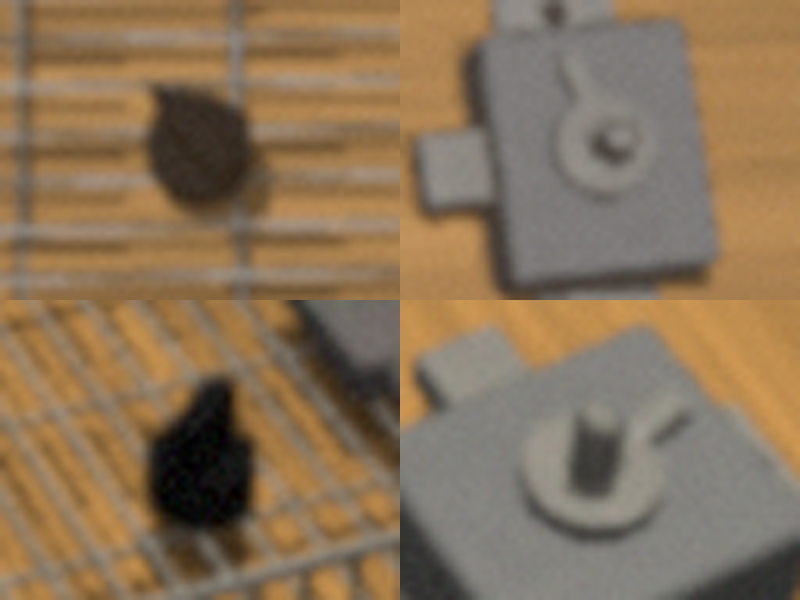

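The mosaic confirms the black knob: skirt, bar and nib, with the nib to the upper left at about (271,188) in the top view. The lug points up from the collar at about (410,205). The camera rotation is a quaternion, so I'll fix the helper.

```bash
sed -i "s/np.array(c\['rotation'\])/Rm(c)/; 1a from scipy.spatial.transform import Rotation as R\ndef Rm(c): return R.from_quat(np.array(c['rotation']),scalar_first=True).as_matrix()" h.py
python3 - <<'E'
from h import *
t=dict(np.load('pics/top0.npz'));s=dict(np.load('pics/side0.npz'))
for n,c,(u,v) in(('top',t,(278,198)),('side',s,(291,217))):
    g=c['frame'].max(2); P=cloud(c)
    m=np.zeros_like(g); m[v-22:v+22,u-22:u+22]=(g[v-22:v+22,u-22:u+22]<(75 if n=='top' else 45))
    k,l,st,ce=cv2.connectedComponentsWithStats(m); i=1+st[1:,4].argmax(); print(n,st[i],ce[i])
    p=P[l==i]; print(np.round(np.nanpercentile(p,[2,50,98],axis=0),4).tolist())
    if n=='top':
        for r in range(184,212): print(r,' '.join('%3d%s'%(1000*np.nan_to_num(P[r,q,2]),'*' if l[r,q]==i else ' ') for q in range(266,290)))
P=np.nan_to_num(cloud(t))
for r in range(200,228): print(r,' '.join('%2d'%(1000*P[r,q,2]) for q in range(398,432)))
print(cast(t,[[278,198],[415,216],[410,205]],.05))
E
```

```text
top [270 189  16  18 223] [277.61883408 197.62331839]
[[0.5895, 0.0321, 0.007], [0.603, 0.0497, 0.0441], [0.6222, 0.0664, 0.0678]]
184   0    0   -4   -2   -2   -1    1   -1    0    2    0   -2   -4    0   -3    0    0   14    0    0    1   -2    0   -1 
185   0    0    0    2    0    0    0    0    0    0   -3   -2    2    4    0    3   -3   17    3    1    1    0    3    0 
186   3   -1    4   -2    2    0    0    0   21   20   17   16   24   21   20   23   23   21   19   22   23   19   20   19 
187  17   18   22   21   51   47   22   20   17   24   17   19   18   19   20   22   -2   19    3   -2   -4    1    0    0 
188  -1    2    0   -1   49   51   54   66   65    0   39   43   41   -3    2    0    1   16   -4    4    3    1   -2    0 
189  -1    0    0    0   52   50   64*  66*  66*  65*  66*  45   39   39   41   41   -1   17   -3    2   -1    1    0   -1 
190  -1   -1    0    0   44   63   65*  68*  65*  64*  62*  66*  42*  41*  40   38   41   20    2    0    0    1   -4    0 
191   0    0    1   -2    0   61   65*  65*  64*  63*  63*  61*  61*  37*  42*  41*  44*  42    0    
[... 5020 characters left out ...]
8 47 48 44 50 39 38 39 40 38 40 41 41 36 44 37 40 39
223 34 36 41 36 42 37 40 36 42 36 40 36 39 42 42 43 40 40 38 39 38 36 39 39 42 42 37 40 37 40 33 44 37 36
224 31 37 40 36 36 36 40 39 41 37 34 40 42 42 39 40 37 37 37 42 39 41 41 33 39 41 39 35 43 35 33 41 38 41
225 27 39 37 39 39 44 38 42 41 40 37 40 39 33 46 39 38 38 33 42 37 40 41 40 39 40 40 42 34 39 37 32 42 42
226 30 36 37 38 39 35 38 38 38 43 44 39 37 41 37 42 40 41 38 37 40 37 38 42 42 37 41 39 39 37 36 43 40 41
227 26 37 34 38 34 41 38 40 41 37 40 42 38 41 38 38 39 37 40 39 38 39 39 37 39 37 37 35 38 38 39 36 41 37
[[ 0.60296548  0.04911581  0.05      ]
 [ 0.55029999 -0.28368083  0.05      ]
 [ 0.57801459 -0.27340492  0.05      ]]
```

```bash
cat >> h.py <<'E'
def circ(p,r):
    from scipy.optimize import least_squares
    return p
def mask(c,P,cen,rad,z0,z1):
    m=(P[...,2]>z0)&(P[...,2]<z1)&(np.hypot(P[...,0]-cen[0],P[...,1]-cen[1])<rad)
    v,u=np.nonzero(m); return m,np.c_[u,v]
def rect(p):
    (x,y),(w,h),a=cv2.minAreaRect((p[:,:2]*1e3).astype(np.float32)); return (round(x,1),round(y,1)),(round(w,1),round(h,1)),round(a,1)
def pca(p):
    m=p.mean(0); w,V=np.linalg.eigh(np.cov((p-m).T)); return m,np.degrees(np.arctan2(V[1,-1],V[0,-1])),np.sqrt(w)
E
sed -i '/^def circ/,/return p$/d' h.py
python3 - <<'E'
from h import *
for n in('top','side'):
    c=dict(np.load(f'pics/{n}0.npz')); P=cloud(c); print(n)
    K=(.603,.048); L=(.550,-.284)
    m,uv=mask(c,P,K,.04,.057,.075); q=cast(c,uv,.065)[:,:2]; print('bar',len(q),rect(q),pca(q))
    m,uv=mask(c,P,K,.04,.030,.075); q=cast(c,uv,.041)[:,:2]; print('skirt',(cv2.minEnclosingCircle((q*1e3).astype(np.float32))),rect(q))
    m,uv=mask(c,P,L,.06,.065,.075); q=cast(c,uv,.070)[:,:2]; print('shaft',len(q),q.mean(0))
    m,uv=mask(c,P,L,.022,.0435,.052); q=cast(c,uv,.046)[:,:2]; print('collar',len(q),rect(q))
    m,uv=mask(c,P,L,.08,.030,.075); q=cast(c,uv,.040)[:,:2]; print('house',rect(q))
    # lug: pixels at 46mm 24..38mm away
    m,uv=mask(c,P,L,.042,.0435,.052); q=cast(c,uv,.046)[:,:2]; d=q-np.array(L); far=q[(np.hypot(*d.T)>.025)]; print('lug',len(far),np.median(far,0),np.degrees(np.arctan2(*(np.median(far,0)-L)[::-1])))
E
```

```text
top
bar 89 ((608.7, 50.6), (36.4, 13.8), 42.9) (array([0.60867967, 0.05102338]), np.float64(-139.67209118878986), array([0.00412756, 0.01045511]))
skirt ((611.6400146484375, 54.02291488647461), 26.093774795532227) ((610.3, 51.6), (39.3, 45.5), 88.6)
shaft 20 [ 0.55345744 -0.28642711]
collar 144 ((553.6, -286.3), (37.8, 35.0), 88.5)
house ((551.8, -270.8), (99.0, 111.9), 4.7)
lug 37 [ 0.5762017  -0.27703241] 14.891538883630677
side
bar 81 ((603.2, 43.9), (46.0, 17.0), 40.1) (array([0.60398044, 0.04491903]), np.float64(-138.25366692234937), array([0.0046294 , 0.01221624]))
skirt ((612.4750366210938, 54.38270950317383), 40.652366638183594) ((609.0, 55.8), (80.2, 39.5), 65.9)
shaft 42 [ 0.55053672 -0.28995763]
collar 243 ((550.7, -288.0), (38.1, 36.4), 59.5)
house ((549.3, -283.1), (103.6, 104.6), 2.9)
lug 37 [ 0.58138236 -0.27811033] 10.629323008701633
```

```bash
python3 - <<'E'
from h import *
for n,L,K in(('top',(.5536,-.2863),(.608,.050)),('side',(.5508,-.2885),(.604,.045))):
    c=dict(np.load(f'pics/{n}0.npz')); P=cloud(c); print(n)
    g=c['frame'].astype(float).mean(2)
    h,w=g.shape;u,v=np.meshgrid(np.arange(w),np.arange(h)); Q=cast(c,np.c_[u.ravel(),v.ravel()],.046).reshape(h,w,3)
    d=Q[...,:2]-L; r=np.hypot(d[...,0],d[...,1]); a=np.degrees(np.arctan2(d[...,1],d[...,0]))
    A=(r>.023)&(r<.037)
    z=np.nan_to_num(P[...,2])
    for b in range(-20,60,6):
        s=A&(a>=b)&(a<b+6); print(b+3,s.sum(),round(z[s].mean()*1e3,1),round(g[s].mean(),1),end=' | ')
    print()
    dr=np.radians(41.5); ex=np.array([np.cos(dr),np.sin(dr)]); ey=np.array([-ex[1],ex[0]])
    m,uv=mask(c,P,K,.04,.055,.075); q=(cast(c,uv,.065)[:,:2]-K); print('bar x',np.percentile(q@ex,[0,3,97,100])*1e3,'y',np.percentile(q@ey,[0,3,97,100])*1e3)
    m,uv=mask(c,P,K,.04,.034,.048); q=(cast(c,uv,.041)[:,:2]-K); print('skirt x',np.percentile(q@ex,[0,3,97,100])*1e3,'y',np.percentile(q@ey,[0,3,97,100])*1e3)
    pix=np.sqrt(np.linalg.norm(Q[200,281]-Q[200,280])*np.linalg.norm(Q[201,280]-Q[200,280])); print('pix',pix)
    # housing top edges
    m,uv=mask(c,P,L,.075,.034,.075); mm=np.zeros((h,w),np.uint8); mm[m]=255; mm=cv2.morphologyEx(mm,cv2.MORPH_OPEN,np.ones((3,3)))
    v2,u2=np.nonzero(mm); q=cast(c,np.c_[u2,v2],.040); print(rect(q))
E
```

```text
top
-17 9 39.0 123.0 | -11 5 40.2 124.5 | -5 9 39.0 123.4 | 1 6 39.7 124.2 | 7 6 38.5 127.5 | 13 7 38.0 134.1 | 19 6 46.1 135.3 | 25 8 45.6 117.4 | 31 7 39.3 109.0 | 37 6 40.7 119.6 | 43 8 40.0 124.2 | 49 7 39.1 123.3 | 55 7 38.2 123.5 | 61 6 39.8 124.1 | 
bar x [-17.27854276 -15.70028404  18.02507894  19.28963689] y [-6.94422648 -6.72793055  7.09752521  8.22309072]
skirt x [-18.76630184 -17.08322309  19.72442407  29.53554799] y [-19.87842569 -19.41205837  18.97267045  20.77818013]
pix 0.0024710972840809695
((553.3, -284.1), (98.0, 85.1), 5.0)
side
-17 13 39.8 130.1 | -11 11 39.7 129.8 | -5 10 40.4 128.9 | 1 12 39.9 121.3 | 7 11 41.2 97.8 | 13 10 45.3 121.4 | 19 11 46.2 144.2 | 25 11 45.9 140.0 | 31 11 40.3 131.5 | 37 12 40.5 128.6 | 43 11 42.6 129.5 | 49 10 45.9 130.3 | 55 10 42.3 130.0 | 61 12 44.3 128.4 | 
bar x [-24.68150984 -23.06845732  19.29135754  21.70323672] y [-9.91449466 -9.09467095  7.51817544  8.40121758]
skirt x [-25.08781349 -21.99199946  20.19762307  27.62915591] y [-21.5204502  -19.26045241  20.45072397  22.70599817]
pix 0.0031521620495166994
((551.0, -290.8), (102.0, 85.6), 3.9)
```

{"api": "jog_arm", "payload": {"series": [[[-40, -23.4, 0, 0, 0, 0, 85], [-40, -23.4, 0, 0, 0, 0, 85], [-40, -23.4, 0, 0, 0, 0, 85], [-40, -23.4, 0, 0, 0, 0, 85], [-40, -23.4, 0, 0, 0, 0, 85], [-40, -23.4, 0, 0, 0, 0, 85], [-40, -23.4, 0, 0, 0, 0, 85], [-40, -23.4, 0, 0, 0, 0, 85], [-40, -23.4, 0, 0, 0, 0, 85], [-40, -23.4, 0, 0, 0, 0, 85]]]}}

```text
time_s: 1.1
eef_pos: [0.4918, 0.1855, 0.231]
eef_rot: [-0.0, 0.17, 0.985, -0.0]
wrist_force: [0.5, 1.2, 0.9]
opening: 0.994
grasp_force: 0.0
```

{"api": "jog_arm", "payload": {"series": [[[0, 0, 5, 0, 0, 0.148, 85], [0, 0, 5, 0, 0, 0.148, 85], [0, 0, 5, 0, 0, 0.148, 85], [0, 0, 5, 0, 0, 0.148, 85], [0, 0, 5, 0, 0, 0.148, 85], [0, 0, 5, 0, 0, 0.148, 85], [0, 0, 5, 0, 0, 0.148, 85], [0, 0, 5, 0, 0, 0.148, 85], [0, 0, 5, 0, 0, 0.148, 85], [0, 0, 5, 0, 0, 0.148, 85]]]}}

```text
time_s: 2.1
eef_pos: [0.4908, 0.1872, 0.1807]
eef_rot: [-0.0, 0.792, 0.611, -0.0]
wrist_force: [0.4, 0.4, 0.3]
opening: 0.999
grasp_force: 0.0
```

```bash
cat >> h.py <<'E'
def delta(xy,z,yaw):
    o=ctrl.get_obs(); r=R.from_quat(o['eef_rot'],scalar_first=True); t=R.from_matrix(np.c_[[np.cos(yaw),np.sin(yaw),0],[np.sin(yaw),-np.cos(yaw),0],[0,0,-1]])
    w=np.r_[xy,z]-o['eef_pos']
    print('now',o['eef_pos'].round(4),'shift in cur axes mm',(r.inv().apply(w)*1e3).round(1),'in target axes',(t.inv().apply(w)*1e3).round(1),'rotvec',(r.inv()*t).as_rotvec().round(4),'F',o['wrist_force'].round(1))
E
python3 -c "
from h import *
delta((.607,.049),.11,np.radians(41.5))"
```

```text
now [0.4908 0.1872 0.1807] shift in cur axes mm [-104.   147.6   70.6] in target axes [ -4.5 180.5  70.7] rotvec [-0.0007  0.0006  0.5894] F [0.4 0.4 0.3]
```

Turn first (4 rows), then translate in the target axes.

{"api": "jog_arm", "payload": {"series": [[[0, 0, 0, 0, 0, 0.1474, 85], [0, 0, 0, 0, 0, 0.1474, 85], [0, 0, 0, 0, 0, 0.1474, 85], [0, 0, 0, 0, 0, 0.1472, 85], [-0.9, 36.1, 10, 0, 0, 0, 85], [-0.9, 36.1, 10, 0, 0, 0, 85], [-0.9, 36.1, 10, 0, 0, 0, 85], [-0.9, 36.1, 10, 0, 0, 0, 85], [-0.9, 36.1, 10, 0, 0, 0, 85], [0, 0, 0, 0, 0, 0, 85]]]}}

```text
time_s: 3.1
eef_pos: [0.6094, 0.0461, 0.1293]
eef_rot: [0.0, 0.935, 0.355, -0.001]
wrist_force: [-0.5, 0.0, 0.3]
opening: 0.995
grasp_force: 0.0
```

```bash
python3 - <<'E'
from h import *
delta((.607,.049),.043,np.radians(41.5))
for n in('top','side'): grab(n,n+'1')
s=cv2.imread('pics/side1.png'); t=cv2.imread('pics/top1.png')
cv2.imwrite('pics/m1.png',np.hstack([cv2.resize(t[150:246,214:342],(400,300)),cv2.resize(s[150:246,227:355],(400,300))]))
E
```

```text
now [0.6094 0.0461 0.1293] shift in cur axes mm [ 0.3 -3.7 86.3] in target axes [ 0.1 -3.7 86.3] rotvec [-0.0005  0.0018  0.0022] F [-0.5  0.   0.3]
```

View pics/m1.png

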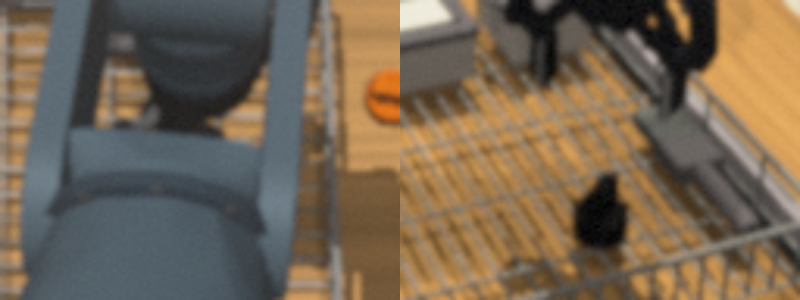

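The top view is blocked by the arm. The side view shows the knob at about crop (600,215), between and below the fingers. Next I settle and go down part way.

{"api": "jog_arm", "payload": {"series": [[[0, 0, 10, 0, 0, 0, 85], [0, 0, 10, 0, 0, 0, 85], [0, 0, 10, 0, 0, 0, 85], [0, 0, 10, 0, 0, 0, 85], [0, 0, 5, 0, 0, 0, 85], [0, 0, 5, 0, 0, 0, 85], [0, 0, 0, 0, 0, 0, 85], [0, 0, 0, 0, 0, 0, 85], [0, 0, 0, 0, 0, 0, 85], [0, 0, 0, 0, 0, 0, 85]]]}}

```text
time_s: 4.2
eef_pos: [0.6086, 0.0497, 0.0818]
eef_rot: [0.0, 0.934, 0.357, 0.0]
wrist_force: [0.3, -0.8, 0.1]
opening: 0.997
grasp_force: 0.0
```

```bash
python3 - <<'E'
from h import *
delta((.607,.049),.043,np.radians(41.5))
grab('side','side2')
s=cv2.imread('pics/side2.png'); cv2.imwrite('pics/m2.png',cv2.resize(s[150:246,227:355],(800,600),interpolation=cv2.INTER_CUBIC))
E
```

```text
now [0.6086 0.0497 0.0818] shift in cur axes mm [-1.7 -0.6 38.8] in target axes [-1.6 -0.5 38.8] rotvec [ 0.0006 -0.0006  0.006 ] F [ 0.3 -0.8  0.1]
```

View pics/m2.png

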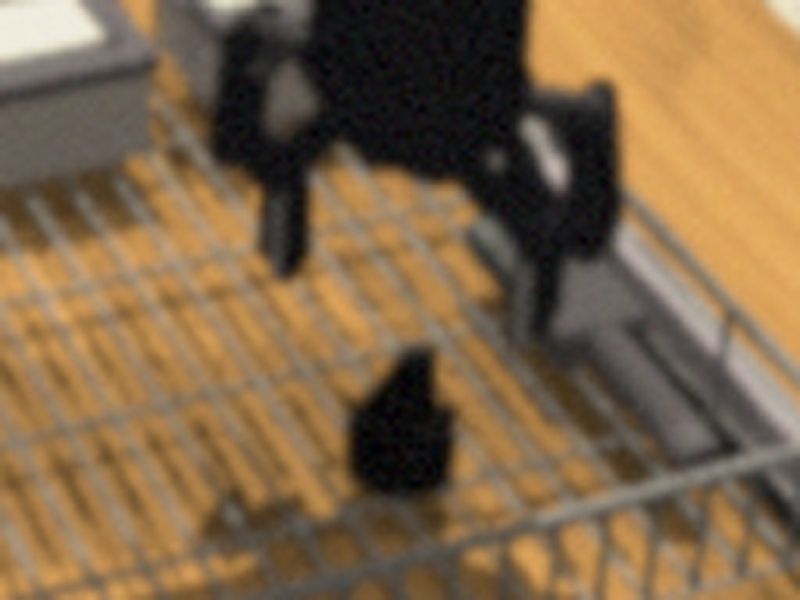

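The fingertips are at crop (285,270) and (530,340), and their midpoint lies over the bar top at (415,355). Alignment is good, so I go down and close.

{"api": "jog_arm", "payload": {"series": [[[-1.5, -0.5, 8, 0, 0, 0.006, 85], [0, 0, 8, 0, 0, 0, 85], [0, 0, 8, 0, 0, 0, 85], [0, 0, 7, 0, 0, 0, 85], [0, 0, 5, 0, 0, 0, 60], [0, 0, 2, 0, 0, 0, 40], [0, 0, 0, 0, 0, 0, 25], [0, 0, 0, 0, 0, 0, 5], [0, 0, 0, 0, 0, 0, 5], [0, 0, 0, 0, 0, 0, 5]]]}}

```text
time_s: 5.25
eef_pos: [0.6073, 0.0491, 0.0439]
eef_rot: [0.0, 0.935, 0.354, 0.001]
wrist_force: [2.1, -0.1, 3.6]
opening: 0.15
grasp_force: 59.4
```

{"api": "jog_arm", "payload": {"series": [[[0, 0, 0, 0, 0, 0, 5], [0, 0, 0, 0, 0, 0, 5], [0, 0, 0, 0, 0, 0, 5], [0, 0, 0, 0, 0, 0, 5], [0, 0, 0, 0, 0, 0, 5], [0, 0, 0, 0, 0, 0, 5], [0, 0, 0, 0, 0, 0, 5], [0, 0, 0, 0, 0, 0, 5], [0, 0, 0, 0, 0, 0, 5], [0, 0, 0, 0, 0, 0, 5]]]}}

```text
time_s: 6.25
eef_pos: [0.6073, 0.0491, 0.0438]
eef_rot: [0.0, 0.935, 0.354, 0.0]
wrist_force: [0.6, 0.3, 4.9]
opening: 0.151
grasp_force: 59.4
```

{"api": "jog_arm", "payload": {"series": [[[0, 0, -5, 0, 0, 0, 5], [0, 0, -10, 0, 0, 0, 5], [0, 0, -20, 0, 0, 0, 5], [0, 0, -20, 0, 0, 0, 5], [0, 0, -20, 0, 0, 0, 5], [0, 0, -20, 0, 0, 0, 5], [0, 0, -5, 0, 0, 0.122, 5], [0, 0, 0, 0, 0, 0.122, 5], [0, 0, 0, 0, 0, 0.122, 5], [0, 0, 0, 0, 0, 0, 5]]]}}

```text
time_s: 7.25
eef_pos: [0.6065, 0.0491, 0.1436]
eef_rot: [0.0, 0.984, 0.178, -0.0]
wrist_force: [-0.7, -0.0, -0.7]
opening: 0.148
grasp_force: 58.7
```

```bash
python3 -c "
from h import *
delta((.5522,-.2873),.12,np.radians(20.5))"
```

```text
now [0.6065 0.0491 0.1436] shift in cur axes mm [-168.6  296.2   23.7] in target axes [-168.7  296.1   23.6] rotvec [-0.      0.0002 -0.0004] F [-0.7 -0.  -0.7]
```

{"api": "jog_arm", "payload": {"series": [[[-10, 18, 0, 0, 0, 0, 5], [-21, 37, 0, 0, 0, 0, 5], [-21, 37, 0, 0, 0, 0, 5], [-21, 37, 0, 0, 0, 0, 5], [-21, 37, 0, 0, 0, 0, 5], [-21, 37, 0, 0, 0, 0, 5], [-21, 37, 0, 0, 0, 0, 5], [-21, 37, 0, 0, 0, 0, 5], [-11.5, 19, 0, 0, 0, 0, 5], [0, 0, 0, 0, 0, 0, 5]]]}}

```text
time_s: 8.25
eef_pos: [0.5518, -0.2906, 0.1434]
eef_rot: [0.0, 0.984, 0.178, -0.0]
wrist_force: [0.6, 0.2, -0.6]
opening: 0.149
grasp_force: 58.8
```

{"api": "jog_arm", "payload": {"series": [[[0, 0, 5, 0, 0, 0, 5], [0, 0, 8, 0, 0, 0, 5], [0, 0, 8, 0, 0, 0, 5], [0, 0, 3, 0, 0, 0, 5], [0, 0, 0, 0, 0, 0, 5], [0, 0, 0, 0, 0, 0, 5], [0, 0, 0, 0, 0, 0, 5], [0, 0, 0, 0, 0, 0, 5], [0, 0, 0, 0, 0, 0, 5], [0, 0, 0, 0, 0, 0, 5]]]}}

```text
time_s: 9.25
eef_pos: [0.5529, -0.2873, 0.1195]
eef_rot: [0.0, 0.984, 0.178, 0.0]
wrist_force: [0.1, -0.2, -1.1]
opening: 0.152
grasp_force: 58.8
```

```bash
python3 - <<'E'
from h import *
delta((.5522,-.2873),.11,np.radians(20.5))
for n in('top','side'): grab(n,n+'3')
t=cv2.imread('pics/top3.png');s=cv2.imread('pics/side3.png'); f=lambda a,u,v,w=32,h=48: cv2.resize(a[v-h:v+h,u-w:u+w],(400,600),interpolation=cv2.INTER_CUBIC)
cv2.imwrite('pics/m3.png',np.hstack([f(t,412,210),f(s,345,310)]))
E
```

```text
now [ 0.5529 -0.2873  0.1195] shift in cur axes mm [-0.6 -0.2  9.5] in target axes [-0.6 -0.2  9.5] rotvec [ 0.0002 -0.0002  0.0006] F [ 0.1 -0.2 -1.1]
```

View pics/m3.png

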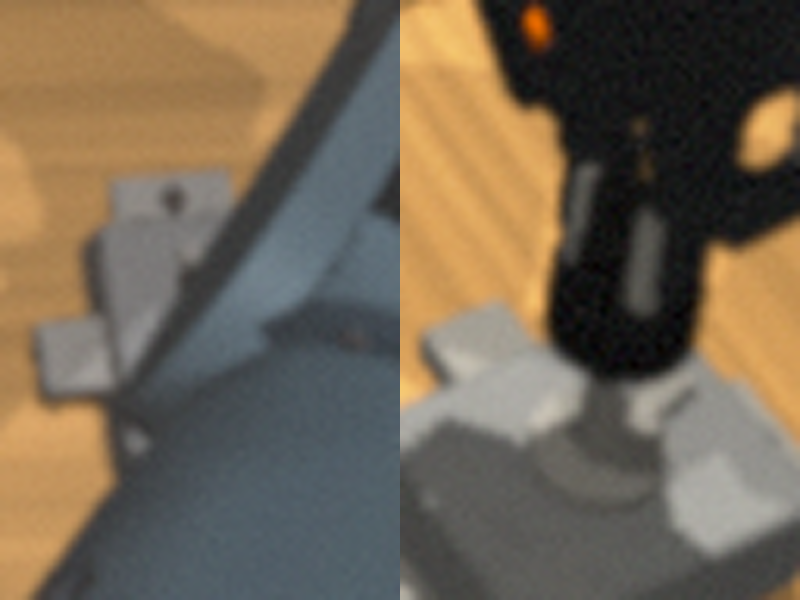

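In the crop the held knob's skirt spans x 550–700 at y≈320. The shaft comes out below it near x≈605. Because the top view is blocked, I'll measure the offset in the side camera alone with radius-constrained cylinder fits, so the calibration error cancels.

```bash
cat > fit.py <<'E'
from h import *
from scipy.optimize import least_squares
def cyl(p,r,c0):
    return least_squares(lambda c: np.hypot(p[:,0]-c[0],p[:,1]-c[1])-r,c0,loss='soft_l1',f_scale=.0015).x
def edges(c,zs,xy,r,dark):
    # silhouette mid-column -> ray normal offset; report column mid for rows around projected height
    pass
if __name__=='__main__':
    c0=dict(np.load('pics/side0.npz')); c3=dict(np.load('pics/side3.npz')); P0=cloud(c0);P3=cloud(c3); o=ctrl.get_obs(); zt=o['eef_pos'][2]-.0228
    m,_=mask(c0,P0,(.5508,-.2885),.014,.050,.067); print('shaft',m.sum(),cyl(P0[m],.007,[.551,-.288]))
    m,uv=mask(c0,P0,(.5508,-.2885),.023,.0435,.0485); q=cast(c0,uv,.046); print('collar',len(q),rect(q))
    m,_=mask(c3,P3,(.551,-.288),.028,zt+.003,zt+.017); print('skirt held',m.sum(),cyl(P3[m],.021,[.551,-.288]), P3[m][:,2].min())
    m,_=mask(c0,P0,(.605,.047),.030,.024,.038); print('skirt basket',m.sum(),cyl(P0[m],.021,[.605,.047]))
    for z in np.arange(zt-.012,zt+.03,.003):
        m,uv=mask(c3,P3,(.551,-.288),.04,z,z+.003); print(round(z,3),m.sum(),end=' ')
    # columns: rows through skirt
    g=c3['frame'].max(2)
    for r in range(306,326): print(r,' '.join('%3d'%x for x in g[r,332:366]))
    g=c0['frame'].max(2); print()
    for r in range(318,336): print(r,' '.join('%3d'%x for x in g[r,332:366]))
E
python3 fit.py
```

```text
shaft 50 [ 0.55334647 -0.28735092]
collar 250 ((551.0, -289.1), (39.7, 38.1), 59.5)
skirt held 136 [ 0.55292771 -0.28691845] 0.09992563959897183
skirt basket 88 [0.60672272 0.04979994]
0.085 0 0.088 0 0.091 0 0.094 2 0.097 25 0.1 28 0.103 34 0.106 27 0.109 27 0.112 38 0.115 111 0.118 19 0.121 16 0.124 25 306 221 221 226 216 167  92  35  16  16  24  20  26  21  23  13  12  36  60  81  87  86  67  45  32  23  27  24  21  50 112 183 225 224 217
307 222 228 232 221 156  77  28  14  20  21  17  18  16  24  16  23  36  65  83  90  81  66  41  28  28  26  26  20  44 107 176 218 221 213
308 219 230 238 222 147  65  23  25  20  14  16  12  23  14  15  21  37  60  86  88  80  64  43  19  26  20  17  21  42 101 169 208 214 215
309 219 233 240 224 142  60  14  23  20  18  17  19  21  11  13  28  40  65  87  89  79  67  46  28  24  20  25  22  53 110 170 210 218 215
310 220 235 240 224 139  53  15  16  17  15  11  19  25  16  15  22  39  57  80  80  79  66  46  26  22  14  21  17  62 123 182 213 220 214
311 219 229 231 210 128  45  22  14  17  30  27  17  20   5  19  21  26  45  64  70  70  60  3
[... 3826 characters left out ...]

331 130 134 147 156 155 156 158 152 128  99  69  62  64  62  63  62  77 108 133 147 150 149 146 142 138 134 133 132 131 132 130 132 133 135
332 126 131 146 152 152 155 155 151 128  89  65  60  62  65  61  66  88 116 135 147 152 149 147 142 136 136 130 133 132 133 134 132 135 133
333 119 122 138 149 152 150 152 151 132  90  64  60  61  63  61  71  94 126 141 152 149 152 146 146 136 133 131 131 133 134 134 130 132 135
334 118 112 129 148 151 150 152 148 130  91  67  61  60  64  64  77 109 134 147 150 151 151 148 148 137 131 131 132 133 127 132 132 132 134
335 120 107 122 139 150 154 152 145 127  98  76  68  67  70  74  89 119 145 151 149 148 151 147 145 136 133 129 131 133 128 133 133 134 135
```

```bash
python3 - <<'E'
from h import *
c=dict(np.load('pics/side0.npz')); M=Rm(c); lat=M[:,0]; 
# vertical plane direction: horizontal viewing dir at each
for n,uv,xy in(('skirt',(348.0,314),(.5529,-.2869)),('shaft r329',(344.9,329),(.5529,-.2869)),('shaft r332',(344.6,332),(.5529,-.2869))):
    r=(rays(c,[uv])@M.T)[0]; h=r[:2]/np.linalg.norm(r[:2]); nrm=np.array([h[1],-h[0]])
    print(n,'lateral (right +) mm rel. to tcp',1e3*nrm@(np.array(c['xyz'])[:2]-xy), nrm)
E
```

```text
skirt lateral (right +) mm rel. to tcp 0.598224650839569 [ 0.78299746 -0.6220249 ]
shaft r329 lateral (right +) mm rel. to tcp 0.022869111247189267 [ 0.78371124 -0.62112535]
shaft r332 lateral (right +) mm rel. to tcp 0.4475562061850269 [ 0.78318448 -0.62178941]
```

Knob and shaft axes agree to within about 0.6 mm, so I go down gently and watch the force.

{"api": "jog_arm", "payload": {"series": [[[0, 0, 6, 0, 0, 0, 5], [0, 0, 6, 0, 0, 0, 5], [0, 0, 6, 0, 0, 0, 5], [0, 0, 4, 0, 0, 0, 5], [0, 0, 2, 0, 0, 0, 5], [0, 0, 2, 0, 0, 0, 5], [0, 0, 2, 0, 0, 0, 5], [0, 0, 1, 0, 0, 0, 5], [0, 0, 0, 0, 0, 0, 5], [0, 0, 0, 0, 0, 0, 5]]]}}

```text
time_s: 10.35
eef_pos: [0.5529, -0.2872, 0.0904]
eef_rot: [0.0, 0.984, 0.178, 0.0]
wrist_force: [-1.1, -0.7, 1.0]
opening: 0.149
grasp_force: 58.8
```

{"api": "jog_arm", "payload": {"series": [[[0, 0, 1, 0, 0, 0, 5], [0, 0, 1, 0, 0, 0, 5], [0, 0, 1, 0, 0, 0, 5], [0, 0, 1, 0, 0, 0, 5], [0, 0, 1, 0, 0, 0, 5], [0, 0, 0, 0, 0, 0, 5], [0, 0, 0, 0, 0, 0, 5], [0, 0, 0, 0, 0, 0, 5], [0, 0, 0, 0, 0, 0, 5], [0, 0, 0, 0, 0, 0, 5]]]}}

```text
time_s: 11.35
eef_pos: [0.5528, -0.2872, 0.0854]
eef_rot: [0.0, 0.984, 0.178, 0.0]
wrist_force: [0.9, -0.1, -0.7]
opening: 0.145
grasp_force: 58.8
```

The mouth is about 7 mm past the shaft top with no force, so the flats match. Continuing.

{"api": "jog_arm", "payload": {"series": [[[0, 0, 1, 0, 0, 0, 5], [0, 0, 1, 0, 0, 0, 5], [0, 0, 1, 0, 0, 0, 5], [0, 0, 1, 0, 0, 0, 5], [0, 0, 1, 0, 0, 0, 5], [0, 0, 1, 0, 0, 0, 5], [0, 0, 1, 0, 0, 0, 5], [0, 0, 0, 0, 0, 0, 5], [0, 0, 0, 0, 0, 0, 5], [0, 0, 0, 0, 0, 0, 5]]]}}

```text
time_s: 12.35
eef_pos: [0.5529, -0.2872, 0.0784]
eef_rot: [0.0, 0.984, 0.178, 0.0]
wrist_force: [-0.5, -0.3, 1.1]
opening: 0.151
grasp_force: 58.8
```

{"api": "jog_arm", "payload": {"series": [[[0, 0, 1, 0, 0, 0, 5], [0, 0, 1, 0, 0, 0, 5], [0, 0, 0.5, 0, 0, 0, 5], [0, 0, 0.5, 0, 0, 0, 5], [0, 0, 0, 0, 0, 0, 5], [0, 0, 0, 0, 0, 0, 5], [0, 0, 0, 0, 0, 0, 5], [0, 0, 0, 0, 0, 0, 5], [0, 0, 0, 0, 0, 0, 5], [0, 0, 0, 0, 0, 0, 5]]]}}

```text
time_s: 13.35
eef_pos: [0.5529, -0.2873, 0.0754]
eef_rot: [0.0, 0.984, 0.178, 0.0]
wrist_force: [-0.2, 0.3, 3.8]
opening: 0.148
grasp_force: 59.2
```

It has seated: 3.8 N at 0.0754 matches the spring preload. Next is pressing.

{"api": "jog_arm", "payload": {"series": [[[0, 0, 1, 0, 0, 0, 5], [0, 0, 1, 0, 0, 0, 5], [0, 0, 1, 0, 0, 0, 5], [0, 0, 0.5, 0, 0, 0, 5], [0, 0, 0.5, 0, 0, 0, 5], [0, 0, 0, 0, 0, 0, 5], [0, 0, 0, 0, 0, 0, 5], [0, 0, 0, 0, 0, 0, 5], [0, 0, 0, 0, 0, 0, 5], [0, 0, 0, 0, 0, 0, 5]]]}}

```text
time_s: 14.35
eef_pos: [0.5529, -0.2873, 0.0718]
eef_rot: [0.0, 0.984, 0.178, 0.0]
wrist_force: [-1.8, 1.4, 7.3]
opening: 0.148
grasp_force: 59.7
```

{"api": "jog_arm", "payload": {"series": [[[0, 0, 0.5, 0, 0, 0, 5], [0, 0, 0.5, 0, 0, 0, 5], [0, 0, 0, 0, 0, 0, 5], [0, 0, 0, 0, 0, 0, 5], [0, 0, 0, 0, 0, 0, 5], [0, 0, 0, 0, 0, 0, 5], [0, 0, 0, 0, 0, 0, 5], [0, 0, 0, 0, 0, 0, 5], [0, 0, 0, 0, 0, 0, 5], [0, 0, 0, 0, 0, 0, 5]]]}}

```text
time_s: 15.35
eef_pos: [0.553, -0.2873, 0.0709]
eef_rot: [0.0, 0.984, 0.178, 0.0]
wrist_force: [-1.8, 1.4, 7.7]
opening: 0.146
grasp_force: 59.9
```

{"api": "jog_arm", "payload": {"series": [[[0, 0, 0.5, 0, 0, 0, 5], [0, 0, 0.5, 0, 0, 0, 5], [0, 0, 0.5, 0, 0, 0, 5], [0, 0, 0, 0, 0, 0, 5], [0, 0, 0, 0, 0, 0, 5], [0, 0, 0, 0, 0, 0, 5], [0, 0, 0, 0, 0, 0, 5], [0, 0, 0, 0, 0, 0, 5], [0, 0, 0, 0, 0, 0, 5], [0, 0, 0, 0, 0, 0, 5]]]}}

```text
time_s: 16.35
eef_pos: [0.5531, -0.2873, 0.0706]
eef_rot: [0.0, 0.984, 0.178, 0.0]
wrist_force: [-4.5, 3.4, 15.9]
opening: 0.153
grasp_force: 61.1
```

{"api": "jog_arm", "payload": {"series": [[[0, 0, 0.4, 0, 0, 0, 5], [0, 0, 0, 0, 0, 0, 5], [0, 0, 0, 0, 0, 0, 5], [0, 0, 0, 0, 0, 0, 5], [0, 0, 0, 0, 0, 0, 5], [0, 0, 0, 0, 0, 0, 5], [0, 0, 0, 0, 0, 0, 5], [0, 0, 0, 0, 0, 0, 5], [0, 0, 0, 0, 0, 0, 5], [0, 0, 0, 0, 0, 0, 5]]]}}

```text
time_s: 17.35
eef_pos: [0.5531, -0.2874, 0.0705]
eef_rot: [0.0, 0.984, 0.178, 0.0]
wrist_force: [-6.4, 3.4, 17.9]
opening: 0.147
grasp_force: 61.4
```

```bash
python3 - <<'E'
from h import *
c=grab('side','side4'); s=c['frame']; cv2.imwrite('pics/m4.png',cv2.resize(s[285:363,293:397],(800,600),interpolation=cv2.INTER_CUBIC))
E
```

```text
(no output)
```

View pics/m4.png

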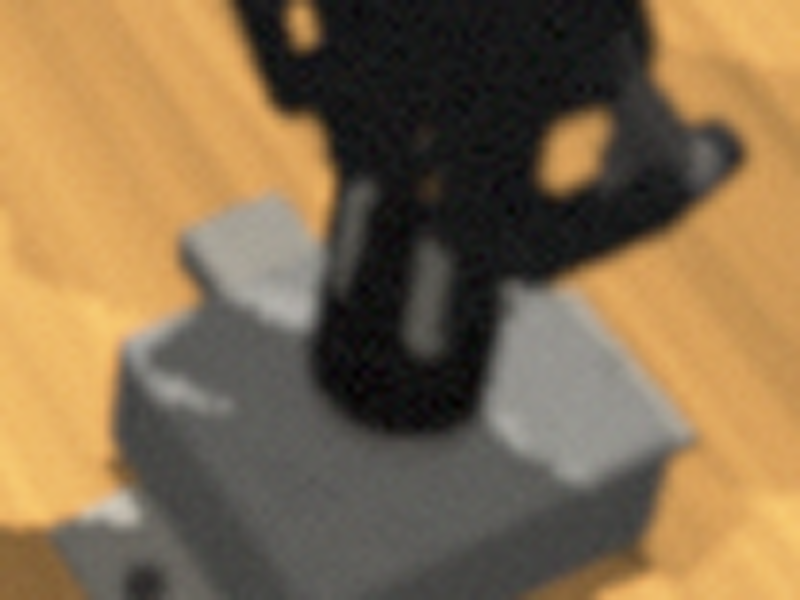

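The skirt's lower edge at about (405,430) now sits right on the collar, hiding it, and the knob is still between the fingers. It is held at the stop with a steady 18 N, so I'm handing in.

```bash
python3 -c "
from bench import ctrl
print(ctrl.hand_in())"
```

```text
the job is handed in; nothing more can be done
None
```

The black knob is on the D-shaft with its flat matched, seated, and held in the gripper pressed down to the stop at about 18 N; I handed in at about 17.4 s, with no verdict returned.

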